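Load the roller hanger onto the gravity rail

TASK

Pick up the roller hanger that stands on the bench and set it on the upper end of the sloped rail, uphill of the spring gate, astride the bar with both rollers resting on it; how high the bar is set is not known exactly, so lower it gently until you feel the bar take it, and never drop it on or press or push it hard. Keep hold of it and push it gently down along the bar through the gate until the gate has sprung shut behind it, then let go there, and let it roll by itself all the way to the stop, without touching it again. Leave the other things on the bench as they are.

Things in the scene. Friction and masses are not known exactly. Their poses are not given: they have to be found in the camera images.
- hanger: Roller hanger, dark steel, 0.42 kg (20 % more or less), standing on two hook feet: upside-down U, cheeks 70 mm long (x), 3 mm thick, nylon-lined, 16 mm apart inside, open below (mouth flared to 28 mm) and at both ends; bridge on top 82 to 88 mm above the feet. Each foot is a 60 mm long outward hook holding a 40 mm high steel plate; width 60 mm (y). Origin: centre of underside; z up, x along cheeks. Same when turned half round.
- fin (a point): Where to pinch the hanger: in its grip fin, 112 mm above the feet. The fin is 40 mm along x, 10 mm thick (y), from 88 to 130 mm above the feet. Axes as the hanger's.
- roller_foot (a point): Midway between the lowest points of the hanger's two white rollers, 55 mm above the feet (rollers 22 mm diameter, between the cheeks, at x = +22 and -22 mm). This point comes to rest on the bar's top edge; the hanger then tilts by 0.12 rad with the bar.
- stand: Rail stand, fixed: base plate 540 x 110 x 10 mm; a post at each end (x = -235, 235 mm) carries one rigid straight steel bar 520 mm long, 9 mm thick (y), 25 mm deep, above y = 0, sloping down towards +x by 0.12 rad. The bar is clamped 0 to 36 mm higher than its lowest setting, and by how much is not measured: feel for it. Origin: centre of the plate's underside; z up, x downhill.
- load_point (a point): Where to set the hanger's roller_foot on the bar (25 mm either way is clear of gate and end plate). At x = -155 mm of the stand, at the height of the bar's top edge at its lowest setting (149 mm above the bench): the true bar is 0 to 36 mm above this point. Axes as the stand's (not tilted).
- let_go_point (a point): Where to let the hanger go: with its roller_foot about here (30 mm farther at most) it is just clear of the gate. At x = 10 mm of the stand, height of the bar's top edge at its lowest setting (129 mm): true bar 0 to 36 mm higher. Let go, the hanger rolls on by itself at 0.1 to 0.3 m/s.
- stop_face (a point): Middle of the stop's uphill face, at the bar's top edge at its lowest setting (the true one is 0 to 36 mm higher). The stop is an upright dark plate across the lower end of the bar, 60 mm wide. With its cheeks against it the hanger's origin is at about x = 132 mm of the stand.
- gate (a joint): Spring gate angle, rad: 0 = shut. Aluminium flap 59 mm long, 99 to 135 mm above the bench, on an upright post at x = -90, y = -78 mm of the stand (top at 138 mm), pointing to the bar and ending 19 mm short of its middle, in the way of the hanger's hook. Swings downhill, to about 0.6 as the hanger passes, and springs back; takes a push of 1 to 6 N, more than the hanger's own weight gives.
- spray_can: Bystander: grey spray can 60 mm diameter, 170 mm high, standing; origin under its centre. Leave alone.
- hammer: Bystander: hammer lying on the bench. Leave alone.
- wrench: Bystander: steel wrench lying on the bench. Leave alone.
- wire_brush: Bystander: brush lying beside the rail's upper end. Leave alone.
- tube_ring: Bystander: cut ring of steel tube, 36 mm diameter, 22 mm high, on the stand's base plate beside the bar. Leave alone.
- angle_iron: Bystander: piece of angle iron 100 x 40 x 40 mm beyond the rail. Leave alone.
- tip_jar: Bystander: small amber jar with black lid, 56 mm diameter, 70 mm high. Leave alone.
Not all that is in view belongs to the job. Leave any blue or purple look-alike of the hanger alone.

How it is judged:
By the outcome, as a careful person would: the job done as asked, in the order asked, and still so for the second after the job is handed in, with the robot touching nothing.
It also fails if it takes over 64 s, if anything falls off the work surface, if the arm or the gripper's body presses on something with over 40 N, if the wrist force passes 120 N, or if a joint passes its speed limit or range.

ROBOT

A 6-joint arm with a two-finger parallel gripper is mounted at the origin on the work surface. World frame = base frame: x ahead of the robot, y to its left, z up, the work surface at z = 0. Lengths are in mm, angles in degrees, forces in N, time in s.
With the tool pointing down it reaches from about 350 to 850 mm from the base axis. Payload 8.1 kg.
Tool frame: the origin (TCP) lies midway between the tips of the shut fingers; the grasp point (between the pads) lies grip_depth behind it (grip_depth is the distance from the TCP to the grasp point, in mm); z points along the fingers, y is the line along which they close (so a half turn about z gives the same grasp; the last joint's range is limited). The gripper opens to 85 mm and grips with 20 to 120 N. Pads are 22 mm wide; open, the fingers measure 114 mm over their backs; the gripper's body (76 mm by 85 mm) begins 54 mm behind the grasp point. The pads swing forward as they close: fully open they stand 13 mm farther back than shut.
Start: joints at [-68.205, 7.471, 85.268, -0, 87.261, -4.893], TCP at [269.502, -536.072, 197.492] pointing down, gripper open.
Joint ranges: [-169.43, 169.43], [-51.17, 129.36], [1.28, 143.12], [-76.62, 256.62], [0, 156.53], [-152.29, 152.29]. Speed limits (degrees/s): [136.94, 136.94, 159.86, 180, 180, 180].

INTERFACE

Orientations are given as [roll, pitch, yaw] about the fixed x, y, z axes, in that order (R = Rz(yaw) Ry(pitch) Rx(roll)).
In Python, from bench import sense, snapshot, hand_in, grip_depth gives the robot as it stands. The module is installed in compiled form; this text tells all that it offers.
- The arm moves only by the tool apply_moves, never from a script. Its argument "series" is text: rows parted by semicolons, each of 5 numbers parted by spaces: the shift along the tool's x, y, z each as a share of 0.3 m, from -1 to 1, then the turn about the tool's z as a share of 2 rad, from -1 to 1, then the gripper's target within -1 to 1 (shut at 1, half-way at 0, fully open at -1). In form: tx ty tz twist gripper; .... A call has 1 to 5 rows; each row shifts and turns the commanded pose from where the row before left it, along the tool's axes as they then stand; what a row does not reach is not made up. A row lasts 1/12 s, in which the tool goes at most 41.7 mm and 7.16 degrees, less where a joint would pass 70% of its speed; a pose out of reach is approached as far as the arm can. A call with a number of a shift or a turn outside -1 to 1 is refused whole. A call with a gripper value outside its range is refused whole. The fingers move at their own pace and stop on an object; "squeeze" is the grip in N (left out, the last holds). Time passes only in rows, so rows that do not move let the fingers close. It gives the time, the measured TCP pose, the force, the opening and the grip force at its end, in the units of the state.
- sense(): the state, without advancing time (a new reading comes with each control period).
- snapshot(name): name is "scene" or "top"; returns a dict with "frame" (384x512x3 uint8, blue, green, red), "depth" (384x512 float32, mm along the optical axis (not along the pixel's ray), 0 where there is no reading), "intrinsics" (3x3 intrinsics, pixels), "extrinsics" (4x4, takes a point from camera to world coordinates). Camera axes: x right, y down, z forward; pixel columns grow to the right and rows downward; lengths in mm; the calibration is good to about 2 mm. A picture is of the moment at which its call begins.
- hand_in(): hands the job in; it is judged then, once.
The state is a dict: "time": time; "joint_pos": joint angles; "qd": joint speeds; "joint_efforts": joint torques, N m; "tool_pos": TCP position; "tcp_rot": TCP orientation; "ft_force": force on the tool from outside, world axes, zero at the start; "wrist_torque": the same for the moment, N m; "finger_gap": finger opening in mm; "grip_force": force on a finger pad.
Only numpy, scipy, OpenCV 4.12 (cv2) and the standard library are available. Lean on these libraries where they do the work, as an engineer would, in place of code of your own. Each camera call takes 0.05 s, during which the arm holds its last target. There are 200 camera calls.

## Working session

There is one attempt and no reset: what is moved stays moved. The work goes in short steps, Python scripts to look and compute and a tool call to move; the robot and the scene stay as the last step left them, time stands still between calls to the robot, and variables do not carry over. Pictures are saved under pics/ and viewed, at most 10 in all, crops included, and the job is handed in when it is done.

Besides the shell and the picture viewer there is one more tool, called after "Request:" by a JSON object that holds its "fn" and its "kwargs". apply_moves: Moves the arm, as the interface text tells. Its arguments: {"type":"object","properties":{"series":{"type":"string"},"squeeze":{"type":"number"}},"required":["series"]}

```bash
mkdir -p pics; python3 - <<'E'
from bench import *
import cv2,numpy as np
print(sense(),grip_depth)
for n in("scene","top"):
    s=snapshot(n);cv2.imwrite(f"pics/{n}0.png",cv2.resize(s["frame"],(800,600)));np.savez(f"{n}0.npz",**s);print(s["intrinsics"],s["extrinsics"])
E
```

```text
{'time': 0.0, 'joint_pos': array([-6.82052272e+01,  7.51558425e+00,  8.53298383e+01, -2.51885344e-04,
        8.72595209e+01, -4.89307411e+00]), 'qd': array([-0.04642893,  0.10410958,  0.0879012 ,  0.02191185, -0.03974217,
        0.01381024]), 'joint_efforts': array([ 1.79193521e-03, -5.69400501e+01, -5.00547266e+01, -2.20277752e-04,
        1.50280137e-02, -1.72975746e-05]), 'tool_pos': array([ 269.27126619, -535.50892082,  196.43414527]), 'tcp_rot': array([-1.79895418e+02, -8.70064204e-03,  2.66878513e+01]), 'ft_force': array([ 0.20705958, -0.37268505, -0.57260749]), 'wrist_torque': array([0.04055569, 0.02189484, 0.02650003]), 'grip_force': 0.0, 'finger_gap': 85.33786667011285} 18.700000000000003
[[430.56059531   0.         257.66503189]
 [  0.         430.56059531 188.5381453 ]
 [  0.           0.           1.        ]] [[-5.13330588e-01  6.84159797e-01 -5.18089837e-01  1.15762896e+03]
 [ 8.58058439e-01  3.98561404e-01 -3.23858801e-01  3.04342023e+02]
 [-1.50805583e-02 -6.10797986e-01 -7.91642847e-01  1.01612620e+03]
 [ 0.00000000e+00  0.00000000e+00  0.00000000e+00  1.00000000e+00]]
[[497.17925486   0.         257.76664225]
 [  0.         497.17925486 190.17495644]
 [  0.           0.           1.        ]] [[-2.82528075e-03 -9.96449372e-01  8.41466984e-02  4.35955324e+02]
 [-9.99912025e-01  3.90556837e-03  1.26763019e-02 -5.30298349e+01]
 [-1.29599337e-02 -8.41034815e-02 -9.96372744e-01  1.49059758e+03]
 [ 0.00000000e+00  0.00000000e+00  0.00000000e+00  1.00000000e+00]]
```

View pics/scene0.png

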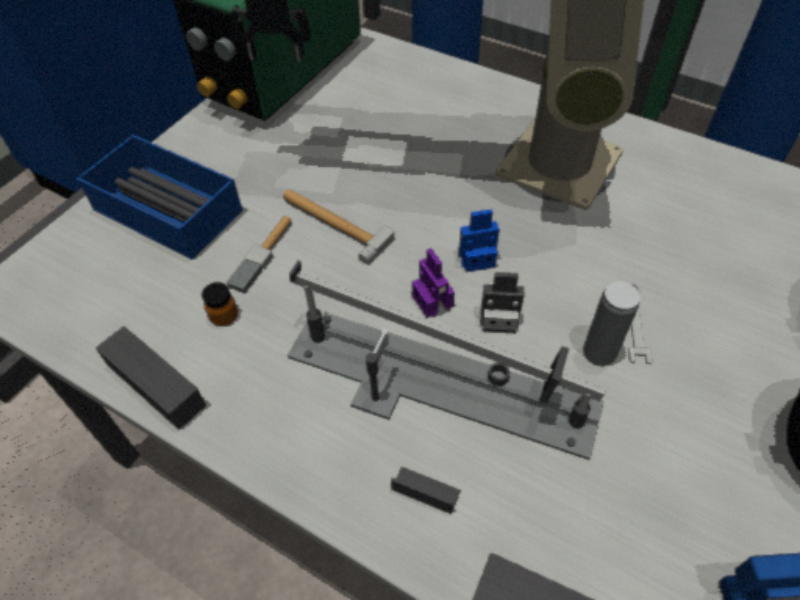

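View pics/top0.png

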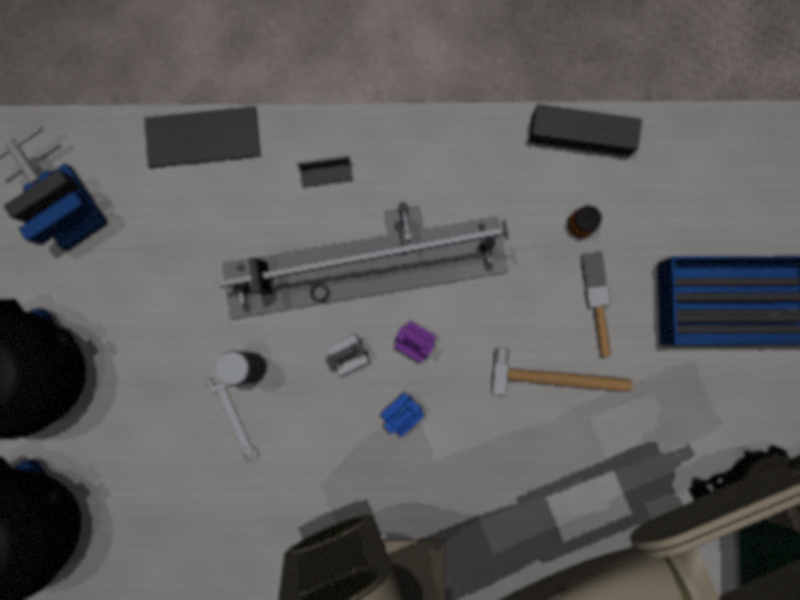

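```bash
cat >h.py <<'E'
import numpy as np,cv2
def cloud(s):
    K,E,d=s["intrinsics"],s["extrinsics"],s["depth"]
    v,u=np.mgrid[:384,:512]
    p=np.stack([(u-K[0,2])/K[0,0]*d,(v-K[1,2])/K[1,1]*d,d],-1)
    w=p@E[:3,:3].T+E[:3,3]; w[d<=0]=np.nan
    return w
def ray(s,u,v,z):
    K,E=s["intrinsics"],s["extrinsics"]
    r=E[:3,:3]@np.linalg.inv(K)@[u,v,1]; return E[:3,3]+r*(z-E[2,3])/r[2]
E
python3 - <<'E'
from h import *
for n in("top","scene"):
    s=np.load(n+"0.npz");w=cloud(s);f=s["frame"].astype(int)
    sp=f.max(2)-f.min(2)
    b=w[...,2]
    print(n,"bench z",np.nanmedian(b[(abs(w[...,0]-500)<150)&(abs(w[...,1])<150)]))
    c=ray(np.load("top0.npz"),348*.64,355*.64,110) 
    near=np.hypot(w[...,0]-c[0],w[...,1]-c[1])<60
    print("c",c)
    for lo,hi in((20,60),(60,95),(100,122),(122,140)):
        m=near&(b>lo)&(b<hi)&(sp<40);P=w[m][:,:2].astype(np.float32)
        if len(P)>4:
            print("hang",lo,hi,len(P),P.mean(0),cv2.minAreaRect(P),np.median(b[m]))
    # stand
    a=(w[...,0]>520)&(w[...,0]<800)&(w[...,1]>-330)&(w[...,1]<330)
    m=a&(b>5)&(b<16)&(sp<40)
    mm=cv2.morphologyEx(m.astype(np.uint8),cv2.MORPH_OPEN,np.ones((3,3)))
    k,l,st,_=cv2.connectedComponentsWithStats(mm);i=1+np.argmax(st[1:,4]);
    P=w[l==i][:,:2].astype(np.float32);print("plate",len(P),cv2.minAreaRect(P))
    m=a&(b>105)&(b<215)
    k,l,st,_=cv2.connectedComponentsWithStats(m.astype(np.uint8))
    for i in range(1,k):
        if st[i,4]>15:
            P=w[l==i];print("comp",st[i],P.mean(0),P.min(0),P.max(0))
E
python3 - <<'E'
import cv2,numpy as np
a=np.load("top0.npz")["frame"][105:255,130:350]; cv2.imwrite("pics/c.png",cv2.resize(a,(800,545),interpolation=2))
E
```

```text
top bench z 3.9339853196138392
c [449.93059685  61.98556559 110.        ]
hang 20 60 239 [449.70587  69.28767] ((451.76690673828125, 68.54986572265625), (57.445220947265625, 64.84339904785156), 26.082199096679688) 45.120057895479476
hang 60 95 156 [450.3735    69.135544] ((451.15972900390625, 71.15602111816406), (29.516281127929688, 69.66571807861328), 26.281190872192383) 88.18665022603261
hang 100 122 7 [448.08267  66.76732] ((447.656494140625, 66.95877075195312), (3.368350028991699, 36.115638732910156), 32.09943389892578) 114.57460515272123
hang 122 140 53 [450.75775  70.71736] ((450.7628479003906, 70.64471435546875), (8.73476505279541, 39.305633544921875), 26.20731544494629) 131.0283822234387
plate 2529 ((592.7539672851562, 56.40545654296875), (70.82077026367188, 499.1295471191406), 10.380846977233887)
comp [254 129   9  27  89] [690.12672783 -38.04355412 133.41210243] [651.19088579 -47.75472909 108.44893933] [719.17561769 -25.86943185 142.21407088]
comp [ 139  141  186   48 1076] [614.20891057  60.47411074 151.97401886] [ 558.60651517 -212.58521791  105.25797023] [674.52709236 29
[... 440 characters left out ...]
2.29352] ((457.6633605957031, 72.21418762207031), (9.5907564163208, 40.44368362426758), 16.76850128173828) 110.87947225382004
hang 122 140 82 [455.85965  71.22686] ((454.6329040527344, 71.49104309082031), (13.292469024658203, 39.44190979003906), 30.4466609954834) 131.0007057399207
plate 6589 ((644.919189453125, 43.85467529296875), (164.66839599609375, 543.2085571289062), 8.738672256469727)
comp [ 185  166  203   90 2045] [623.09223728  50.59514865 148.09434033] [ 560.99280927 -211.99261459  105.00541502] [677.70662032 295.02657477 203.21172663]
comp [234 211  15  29 185] [696.68844981 -35.73781269 127.84472385] [654.23655809 -48.63755141 105.17383579] [723.47973205 -25.55704215 143.83676544]
```

View pics/c.png

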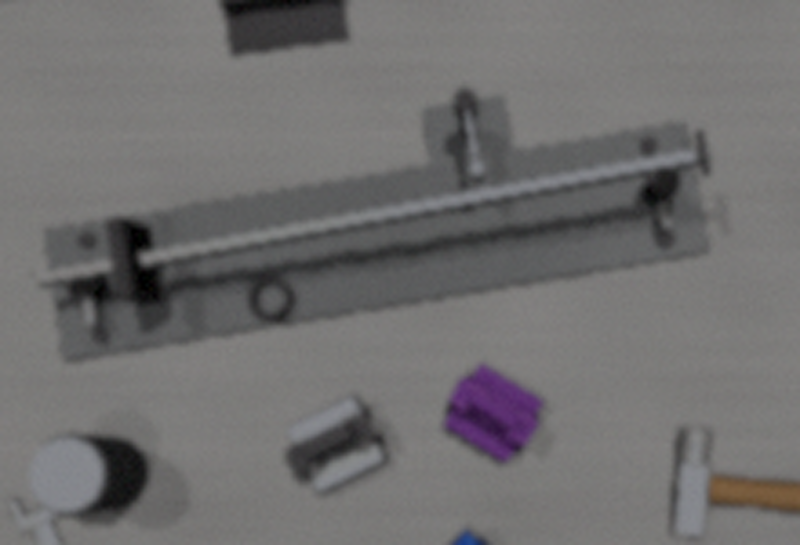

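```bash
python3 - <<'E'
from h import *
s=np.load("top0.npz")
C=np.array([ray(s,130+(x+.5)/3.636-.5,105+(y+.5)/3.636-.5,10)[:2] for x,y in((688,122),(708,252),(65,362),(45,228))])
print(C,C.mean(0),np.linalg.norm(np.diff(C,axis=0),axis=1))
rng=np.random.default_rng(0)
for n in("top","scene"):
    w=cloud(np.load(n+"0.npz")).reshape(-1,3)
    c=C.mean(0);d=(C[3]+C[2]-C[0]-C[1]);d/=np.linalg.norm(d)
    e=np.array([-d[1],d[0]]);q=w[:,:2]-c
    X,Y,Z=q@d,q@e,w[:,2]
    m=(abs(X)<265)&(abs(Y)<25)&(Z>90)&(Z<200)&(abs(Z-(165-.12*X))<30)
    X,Y,Z=X[m],Y[m],Z[m]
    k=np.ones(len(X),bool)
    for _ in range(6):
        pz=np.polyfit(X[k],Z[k],1);py=np.polyfit(X[k],Y[k],1);k=(abs(Z-np.polyval(pz,X))<4)&(abs(Y-np.polyval(py,X))<8)
    print(n,k.sum(),"z",pz,"y",py,"X",X[k].min(),X[k].max(),"yaw",np.degrees(np.arctan2(d[1],d[0])))
    q=(w[:,:2]-c);m=(w[:,2]>95)&(w[:,2]<150)&(abs(q@d+90)<40)&((q@e)<-15)&((q@e)>-100)
    print("gate",(q[m]@d).min(),(q[m]@d).max(),(q[m]@e).min(),(q[m]@e).max(),np.percentile(w[m][:,2],[2,98]))
    m=(abs(Y)>12); print("off-bar X",np.percentile(X[m],[2,50,98]) if m.any() else 0)
    for x0 in(-270,150): 
      mm=(abs(q@d-x0-20)<50)&(abs(q@e)<30)&(abs(q@e)>10)&(w[:,2]>130); print("plate",x0,mm.sum(),(q[mm]@d).min() if mm.any() else 0,(q[mm]@d).max() if mm.any() else 0)
E
```

```text
[[ 717.3343646  -218.56760287]
 [ 608.94739553 -233.5755985 ]
 [ 520.20752667  295.64356687]
 [ 631.31897842  314.01078107]] [619.4520663   39.37778664] [109.42109028 536.60757479 112.61931126]
top 545 z [-1.19819570e-01  1.54562203e+02] y [0.00141143 0.78099286] X -255.75461840991747 259.08206781455897 yaw 99.34619950454581
gate -96.00814912952825 -79.31712935993923 -86.44880318140345 -17.643623880254417 [103.9897321  141.85193905]
off-bar X [-250.43357014  177.9558227   190.40265149]
plate -270 11 -251.82973270114098 -247.3928773796517
plate 150 112 174.22183555603232 190.60823995463113
scene 806 z [-1.18850582e-01  1.54442067e+02] y [ 2.34715004e-03 -3.09585325e+00] X -249.8424476836176 259.19293941259497 yaw 99.34619950454581
gate -96.71899702273623 -78.91145004717076 -90.79611590917563 -20.903153870180304 [102.16205188 141.70611031]
off-bar X [-254.11117545  179.0522011   189.93654135]
plate -270 33 -255.2224082214589 -232.92775459634507
plate 150 101 174.42409771366306 190.31685971124503
```

Request:
{"fn": "apply_moves", "kwargs": {"series": "0 0 -0.027 -0.062 -1;0 0 -0.027 -0.062 -1;0 0 -0.027 -0.062 -1;0 0 -0.027 -0.062 -1;0 0 -0.027 -0.062 -1", "squeeze": 25}}

```text
time: 0.52
tool_pos: [269.4, -535.8, 237.7]
tcp_rot: [-180.0, -0.0, 62.6]
ft_force: [0.1, 0.4, -0.5]
finger_gap: 85.4
grip_force: 0.0
```

Request:
{"fn": "apply_moves", "kwargs": {"series": "0 0 0 -0.062 -1;0 0 0 -0.062 -1;0 0 0 -0.062 -1;0 0 0 -0.062 -1;0 0 0 -0.062 -1"}}

```text
time: 0.93
tool_pos: [269.4, -535.8, 237.3]
tcp_rot: [-180.0, -0.1, 98.1]
ft_force: [0.3, -0.7, 0.1]
finger_gap: 85.3
grip_force: 0.0
```

Request:
{"fn": "apply_moves", "kwargs": {"series": "0 0 0 -0.062 -1;0 0 0 -0.062 -1;0 0 0 -0.034 -1;0.09 0.084 0 0 -1;0.09 0.084 0 0 -1"}}

```text
time: 1.35
tool_pos: [290.5, -465.1, 236.2]
tcp_rot: [-180.0, -0.2, 115.7]
ft_force: [0.4, 0.4, 0.6]
finger_gap: 85.5
grip_force: 0.0
```

Request:
{"fn": "apply_moves", "kwargs": {"series": "0.09 0.084 0 0 -1;0.09 0.084 0 0 -1;0.09 0.084 0 0 -1;0.09 0.084 0 0 -1;0.09 0.084 0 0 -1"}}

```text
time: 1.77
tool_pos: [345.8, -287.2, 237.5]
tcp_rot: [-180.0, -0.0, 115.8]
ft_force: [0.7, -0.1, -0.6]
finger_gap: 85.4
grip_force: 0.0
```

Request:
{"fn": "apply_moves", "kwargs": {"series": "0.09 0.084 0 0 -1;0.09 0.084 0 0 -1;0.09 0.084 0 0 -1;0.09 0.084 0 0 -1;0.09 0.084 0 0 -1"}}

```text
time: 2.18
tool_pos: [400.3, -110.8, 237.8]
tcp_rot: [-180.0, -0.0, 115.8]
ft_force: [0.7, 0.4, -0.1]
finger_gap: 85.4
grip_force: 0.0
```

Request:
{"fn": "apply_moves", "kwargs": {"series": "0.09 0.084 0 0 -1;0.09 0.084 0 0 -1;0.09 0.084 0 0 -1;0 0 0 0 -1;0 0 0 0 -1"}}

```text
time: 2.6
tool_pos: [433.1, -4.9, 237.5]
tcp_rot: [-180.0, -0.0, 116.1]
ft_force: [0.4, 0.2, -0.6]
finger_gap: 85.5
grip_force: 0.0
```

Request:
{"fn": "apply_moves", "kwargs": {"series": "0.1 0.083 0 0 -1;0.1 0.083 0 0 -1;0 0 0.1 0 -1;0 0 0.1 0 -1;0 0 0 0 -1"}}

```text
time: 3.02
tool_pos: [448.1, 68.1, 171.7]
tcp_rot: [-179.5, -0.2, 115.8]
ft_force: [-1.0, -0.2, -1.8]
finger_gap: 85.8
grip_force: 0.0
```

```bash
python3 - <<'E'
from bench import *
from h import *
s=snapshot("scene");cv2.imwrite("pics/s1.png",cv2.resize(s["frame"][100:300,200:420],(770,600)))
print(sense()["tool_pos"])
E
```

```text
[449.05045581  67.81646804 174.64853646]
```

View pics/s1.png

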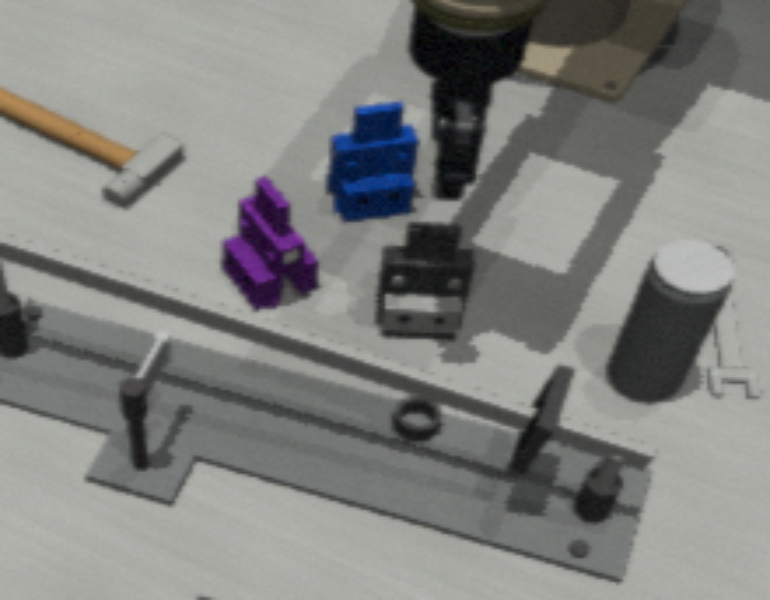

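Fingers (crop ~460,190) hang above the dark hanger (425,280), closing across its fin. Descend and grip.

Request:
{"fn": "apply_moves", "kwargs": {"series": "0.005 0.012 0.04 0 -1;0 0 0.04 0 -1;0 0 0.04 0 -1;0 0 0.04 0 -1;0 0 0 0 -1"}}

```text
time: 3.48
tool_pos: [452.8, 71.4, 127.0]
tcp_rot: [-179.8, -0.1, 115.8]
ft_force: [-0.6, -0.5, -0.7]
finger_gap: 85.3
grip_force: 0.0
```

Request:
{"fn": "apply_moves", "kwargs": {"series": "0 0 0.035 0 -1;0 0 0.035 0 -1;0 0 0.03 0 -1;0 0 0 0 -1;0 0 0 0 -1"}}

```text
time: 3.9
tool_pos: [453.8, 71.8, 99.2]
tcp_rot: [-179.9, -0.0, 115.8]
ft_force: [0.8, 0.0, 1.0]
finger_gap: 85.4
grip_force: 0.0
```

Request:
{"fn": "apply_moves", "kwargs": {"series": "0 0 0.017 0 -0.3;0 0 0 0 0.2;0 0 0 0 0.5;0 0 0 0 0.8;0 0 0 0 1", "squeeze": 25}}

```text
time: 4.32
tool_pos: [454.7, 71.8, 95.3]
tcp_rot: [180.0, 0.0, 115.8]
ft_force: [0.9, -0.6, 0.2]
finger_gap: 25.4
grip_force: 0.0
```

Request:
{"fn": "apply_moves", "kwargs": {"series": "0 0 0 0 1;0 0 0 0 1;0 0 0 0 1;0 0 0 0 1;0 0 0 0 1"}}

```text
time: 4.73
tool_pos: [454.6, 71.8, 95.2]
tcp_rot: [180.0, 0.0, 115.8]
ft_force: [-0.9, -1.2, 3.3]
finger_gap: 8.4
grip_force: 24.7
```

Request:
{"fn": "apply_moves", "kwargs": {"series": "0 0 0 0 1;0 0 0 0 1;0 0 0 0 1;0 0 0 0 1;0 0 0 0 1"}}

```text
time: 5.15
tool_pos: [454.6, 71.8, 95.2]
tcp_rot: [180.0, 0.0, 115.8]
ft_force: [-1.4, -1.0, 5.4]
finger_gap: 7.7
grip_force: 25.0
```

Request:
{"fn": "apply_moves", "kwargs": {"series": "0 0 -0.01 0 1;0 0 -0.02 0 1;0 0 -0.03 0 1;0 0 0 0 1;0 0 0 0 1"}}

```text
time: 5.57
tool_pos: [455.1, 71.9, 113.7]
tcp_rot: [179.9, 0.0, 115.8]
ft_force: [1.0, -0.0, -3.4]
finger_gap: 8.3
grip_force: 24.3
```

Request:
{"fn": "apply_moves", "kwargs": {"series": "0 0 -0.04 0 1;0 0 -0.06 0 1;0 0 -0.08 0 1;0 0 -0.08 0 1;0 0 -0.08 0 1"}}

```text
time: 5.98
tool_pos: [454.1, 71.8, 216.4]
tcp_rot: [-180.0, -0.0, 115.8]
ft_force: [0.5, 0.8, -2.6]
finger_gap: 7.8
grip_force: 24.5
```

Request:
{"fn": "apply_moves", "kwargs": {"series": "0 0 -0.08 0 1;0 0 -0.08 0 1;0 0 -0.08 0 1;0 0 -0.08 0 1;0 0 -0.04 0 1"}}

```text
time: 6.4
tool_pos: [455.1, 71.9, 326.9]
tcp_rot: [179.8, 0.1, 115.8]
ft_force: [-0.1, 0.6, -3.6]
finger_gap: 8.0
grip_force: 24.5
```

Request:
{"fn": "apply_moves", "kwargs": {"series": "0 0 0 0.03 1;0 0 0 0.04 1;0 0 0 0.04 1;0 0 0 0.033 1;0 0 0 0 1"}}

```text
time: 6.82
tool_pos: [454.2, 71.8, 322.6]
tcp_rot: [-180.0, -0.0, 99.3]
ft_force: [-0.6, -0.2, -3.4]
finger_gap: 8.3
grip_force: 24.5
```

Request:
{"fn": "apply_moves", "kwargs": {"series": "-0.04 0.03 0 0 1;-0.08 0.06 0 0 1;-0.09 0.065 0 0 1;-0.09 0.065 0 0 1;-0.09 0.065 0 0 1"}}

```text
time: 7.23
tool_pos: [558.7, -30.6, 322.6]
tcp_rot: [-180.0, -0.0, 99.6]
ft_force: [-0.2, 0.6, -2.7]
finger_gap: 8.1
grip_force: 25.5
```

Request:
{"fn": "apply_moves", "kwargs": {"series": "-0.09 0.065 0 0 1;-0.09 0.065 0 0 1;-0.08 0.06 0 0 1;-0.06 0.045 0 0 1;0 0 0 0 1"}}

```text
time: 7.65
tool_pos: [644.7, -116.2, 319.9]
tcp_rot: [-179.8, -0.0, 99.4]
ft_force: [1.5, -1.5, -3.9]
finger_gap: 7.9
grip_force: 24.4
```

Request:
{"fn": "apply_moves", "kwargs": {"series": "0 0 0 0 1;0 0 0 0 1;0 0 0 0 1"}}

```text
time: 7.9
tool_pos: [642.9, -111.8, 323.1]
tcp_rot: [-180.0, -0.0, 99.5]
ft_force: [0.7, -0.5, -3.9]
finger_gap: 7.9
grip_force: 25.6
```

```bash
python3 - <<'E'
from bench import *
from h import *
s=snapshot("scene");cv2.imwrite("pics/s2.png",cv2.resize(s["frame"][80:280,160:400],(720,600)));np.savez("scene1.npz",**s)
a=snapshot("top");np.savez("top1.npz",**a)
t=sense();print(t["tool_pos"],t["tcp_rot"],t["ft_force"],t["joint_pos"])
p=t["tool_pos"];y=np.radians(99.45);d=np.array([np.cos(y),np.sin(y)]);e=np.array([-d[1],d[0]])
for n,s in(("scene",s),("top",a)):
    w=cloud(s).reshape(-1,3);q=w[:,:2]-[619.5,39.4];X,Y=q@d,q@e
    for lo,hi in((225,245),(250,285),(285,310),(308,330)):
        m=(w[:,2]>lo)&(w[:,2]<hi)&(abs(X+155)<70)&(abs(Y)<70)
        if m.sum()>3:print(n,lo,m.sum(),np.percentile(X[m],[3,50,97]),np.percentile(Y[m],[3,50,97]))
E
```

```text
[ 643.07388888 -111.89922585  323.58476873] [1.79949935e+02 2.15158183e-02 9.95381141e+01] [ 0.14492893 -0.73148108 -3.99005577] [-1.43702431e+01  1.50054892e+01  6.37420416e+01  6.32448318e-04
  1.01197980e+02 -2.39082435e+01]
scene 225 142 [-181.38570937 -142.37867007 -121.27765531] [-30.29317312 -27.89218855  15.9919435 ]
scene 250 485 [-183.47941885 -147.53808369 -120.7375841 ] [-29.04025722 -19.27551633  11.00065077]
scene 285 240 [-187.25689608 -150.77281477 -119.82136988] [-13.91461247  -9.64768728   9.4476684 ]
scene 308 282 [-187.3574214  -150.22549753 -119.5887333 ] [-10.34714785  -4.43757473  10.45819827]
top 225 22 [-188.83926463 -133.40281755 -122.02031755] [ 0.88340318 30.45559184 31.72174903]
top 250 121 [-184.68071122 -138.81583815 -124.84074945] [-22.56203066  21.52788718  31.3665193 ]
top 285 27 [-188.10283952 -134.91361448 -120.51071304] [ 9.096332   13.96203846 18.10203942]
top 308 91 [-185.8905638  -130.35420056 -119.52904026] [-6.49848309  8.12634525 14.1145429 ]
```

View pics/s2.png

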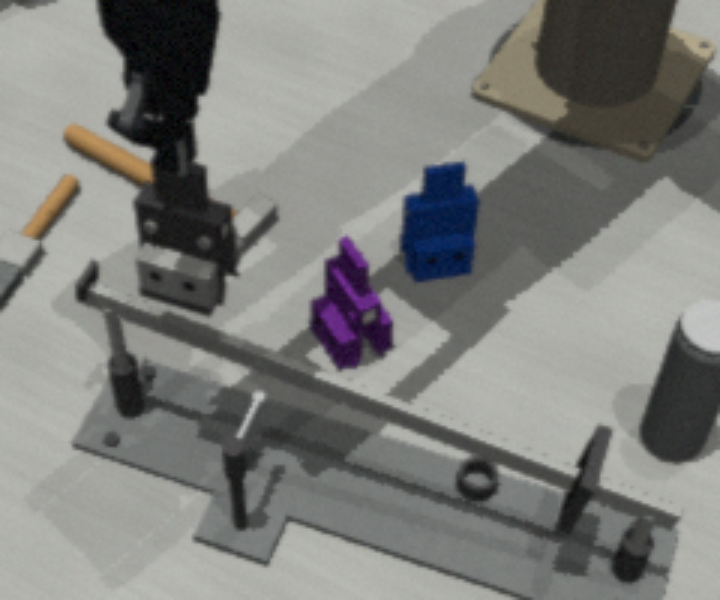

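Request:
{"fn": "apply_moves", "kwargs": {"series": "0 0 0.04 0 1;0 0 0.05 0 1;0 0 0.05 0 1;0 0 0.03 0 1;0 0 0 0 1"}}

```text
time: 8.42
tool_pos: [641.6, -111.9, 268.2]
tcp_rot: [-179.7, -0.1, 99.5]
ft_force: [-0.7, 0.1, -5.0]
finger_gap: 8.1
grip_force: 25.5
```

Request:
{"fn": "apply_moves", "kwargs": {"series": "0 0 0.03 0 1;0 0 0.03 0 1;0 0 0.02 0 1;0 0 0.02 0 1;0 0 0 0 1"}}

```text
time: 8.83
tool_pos: [642.7, -112.5, 240.1]
tcp_rot: [-179.9, -0.1, 99.5]
ft_force: [-0.1, 0.3, -3.4]
finger_gap: 7.9
grip_force: 25.6
```

Request:
{"fn": "apply_moves", "kwargs": {"series": "0 0 0.008 0 1;0 0 0.008 0 1;0 0 0.008 0 1;0 0 0 0 1;0 0 0 0 1"}}

```text
time: 9.25
tool_pos: [643.3, -112.7, 234.7]
tcp_rot: [-180.0, 0.0, 99.5]
ft_force: [-0.1, -0.3, -3.7]
finger_gap: 8.2
grip_force: 25.6
```

Request:
{"fn": "apply_moves", "kwargs": {"series": "0 0 0.007 0 1;0 0 0.007 0 1;0 0 0.007 0 1;0 0 0 0 1;0 0 0 0 1"}}

```text
time: 9.67
tool_pos: [643.1, -112.6, 228.0]
tcp_rot: [-180.0, -0.0, 99.5]
ft_force: [0.9, 0.1, -3.5]
finger_gap: 8.2
grip_force: 25.6
```

Request:
{"fn": "apply_moves", "kwargs": {"series": "0 0 0.007 0 1;0 0 0.007 0 1;0 0 0 0 1;0 0 0 0 1;0 0 0 0 1"}}

```text
time: 10.08
tool_pos: [643.3, -112.6, 224.2]
tcp_rot: [-180.0, -0.0, 99.5]
ft_force: [0.2, 0.9, -3.1]
finger_gap: 8.0
grip_force: 25.6
```

Request:
{"fn": "apply_moves", "kwargs": {"series": "0 0 0.005 0 1;0 0 0 0 1;0 0 0.005 0 1;0 0 0 0 1;0 0 0 0 1"}}

```text
time: 10.5
tool_pos: [643.2, -112.6, 221.0]
tcp_rot: [-180.0, -0.0, 99.5]
ft_force: [-0.2, 0.3, -3.5]
finger_gap: 7.8
grip_force: 25.6
```

Request:
{"fn": "apply_moves", "kwargs": {"series": "0 0 0.004 0 1;0 0 0 0 1;0 0 0.004 0 1;0 0 0 0 1;0 0 0 0 1"}}

```text
time: 10.92
tool_pos: [643.2, -112.7, 218.6]
tcp_rot: [-180.0, -0.0, 99.5]
ft_force: [-0.1, 0.2, -3.6]
finger_gap: 8.0
grip_force: 25.6
```

Request:
{"fn": "apply_moves", "kwargs": {"series": "0 0 0.004 0 1;0 0 0 0 1;0 0 0.003 0 1;0 0 0 0 1;0 0 0 0 1"}}

```text
time: 11.33
tool_pos: [643.3, -112.7, 216.6]
tcp_rot: [-180.0, -0.0, 99.5]
ft_force: [-0.1, 1.1, -3.8]
finger_gap: 8.0
grip_force: 25.6
```

Request:
{"fn": "apply_moves", "kwargs": {"series": "0 0 0.003 0 1;0 0 0 0 1;0 0 0 0 1;0 0 0 0 1"}}

```text
time: 11.67
tool_pos: [643.3, -112.6, 215.8]
tcp_rot: [-180.0, -0.0, 99.5]
ft_force: [-0.1, 0.5, -4.2]
finger_gap: 8.2
grip_force: 25.6
```

Request:
{"fn": "apply_moves", "kwargs": {"series": "0 0 0.003 0 1;0 0 0 0 1;0 0 0 0 1;0 0 0 0 1"}}

```text
time: 12.0
tool_pos: [643.3, -112.7, 214.9]
tcp_rot: [-180.0, -0.0, 99.5]
ft_force: [-0.2, -0.1, -4.0]
finger_gap: 8.0
grip_force: 25.6
```

Request:
{"fn": "apply_moves", "kwargs": {"series": "0 0 0.003 0 1;0 0 0 0 1;0 0 0 0 1;0 0 0 0 1"}}

```text
time: 12.33
tool_pos: [643.4, -112.7, 214.3]
tcp_rot: [180.0, 0.0, 99.5]
ft_force: [0.0, 0.0, -2.4]
finger_gap: 8.0
grip_force: 26.0
```

Request:
{"fn": "apply_moves", "kwargs": {"series": "0 0 0.003 0 1;0 0 0 0 1;0 0 0 0 1;0 0 0 0 1", "squeeze": 20}}

```text
time: 12.67
tool_pos: [643.6, -112.7, 213.7]
tcp_rot: [179.9, 0.0, 99.5]
ft_force: [-0.5, 0.8, 2.6]
finger_gap: 8.2
grip_force: 26.5
```

Request:
{"fn": "apply_moves", "kwargs": {"series": "0 0 0.002 0 1;0 0 0 0 1;0 0 0 0 1;0 0 0 0 1"}}

```text
time: 13.0
tool_pos: [643.6, -112.7, 213.2]
tcp_rot: [179.9, 0.0, 99.5]
ft_force: [-1.2, 1.2, 6.2]
finger_gap: 7.7
grip_force: 26.7
```

Request:
{"fn": "apply_moves", "kwargs": {"series": "0 0 0.002 0 1;0 0 0 0 1;0 0 0 0 1;0 0 0 0 1"}}

```text
time: 13.33
tool_pos: [643.8, -112.7, 212.9]
tcp_rot: [179.9, 0.0, 99.5]
ft_force: [-0.9, 1.3, 6.3]
finger_gap: 8.4
grip_force: 26.6
```

Request:
{"fn": "apply_moves", "kwargs": {"series": "0 0 0.002 0 1;0 0 0 0 1;0 0 0 0 1;0 0 0 0 1"}}

```text
time: 13.67
tool_pos: [643.9, -112.7, 212.7]
tcp_rot: [179.9, 0.0, 99.5]
ft_force: [-1.5, 1.8, 8.1]
finger_gap: 7.6
grip_force: 26.7
```

```bash
cat >look.py <<'E'
import sys
from bench import *
from h import *
y=np.radians(99.45);d=np.array([np.cos(y),np.sin(y)]);e=np.array([-d[1],d[0]])
def main(x0,tag):
    t=sense();print(t["time"],t["tool_pos"],t["ft_force"],t["wrist_torque"],"xs",(t["tool_pos"][:2]-[619.5,39.4])@d)
    s=snapshot("scene");cv2.imwrite(f"pics/{tag}.png",cv2.resize(s["frame"][110:250,160:350],(800,590),interpolation=cv2.INTER_CUBIC))
    w=cloud(s).reshape(-1,3);q=w[:,:2]-[619.5,39.4];X,Y,Z=q@d,q@e,w[:,2]
    m=(abs(X-x0)<26)&(abs(Y+28)<4)&(Z>112)&(Z<175)   # hook plate face (-Y side)
    # cheek top (bridge) slope and hook top slope
    for lo,hi,n in((-32,-26,"hook"),(-14,-4,"bridge"),):
        k=(abs(X-x0)<34)&(Y>lo)&(Y<hi)&(Z>100)&(Z<225)
        b=[(c,np.percentile(Z[k&(abs(X-c)<4)],95)) for c in np.arange(x0-28,x0+29,8) if (k&(abs(X-c)<4)).sum()>4]
        if len(b)>3:b=np.array(b);print(n,np.round(b[:,1],1),"slope",np.polyfit(b[:,0],b[:,1],1)[0])
    k=(abs(X-x0)<60)&(abs(Y+28)<6)&(Z>100)&(Z<230);print("X ext",np.percentile(X[k],[2,98]))
main(float(sys.argv[1]),sys.argv[2])
E
python3 look.py -154 s3
```

```text
13.6667 [ 643.91857748 -112.67652249  212.72127697] [-1.47150641  1.83689444  8.13765324] [ 0.20557747  0.10677618 -0.05820856] xs -154.02194034477498
hook [165.5 162.9 159.9 161.7 163.2 161.5 159.4] slope -0.07844163988431065
bridge [209.7 208.8 219.3 217.4 218.3 220.  207.3 206.4] slope -0.040966470915705405
X ext [-192.97684711 -133.34418445]
```

View pics/s3.png

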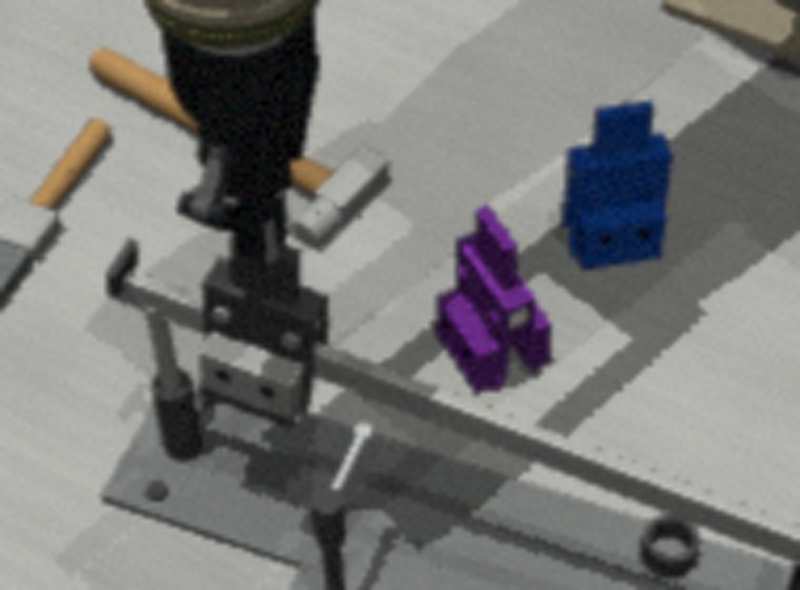

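Request:
{"fn": "apply_moves", "kwargs": {"series": "0 0 0.002 0 1;0 0 0 0 1;0 0 0 0 1;0 0 0 0 1", "squeeze": 20}}

```text
time: 14.05
tool_pos: [644.1, -112.6, 212.5]
tcp_rot: [179.9, 0.0, 99.5]
ft_force: [-2.0, 2.4, 8.8]
finger_gap: 7.6
grip_force: 26.7
```

Request:
{"fn": "apply_moves", "kwargs": {"series": "0 0 0.002 0 1;0 0 0 0 1;0 0 0 0 1;0 0 0 0 1"}}

```text
time: 14.38
tool_pos: [644.2, -112.6, 212.3]
tcp_rot: [179.8, 0.1, 99.5]
ft_force: [-1.7, 2.7, 10.1]
finger_gap: 7.9
grip_force: 26.7
```

```bash
python3 look.py -154 s4
```

```text
14.3833 [ 644.18798281 -112.5530757   212.2834101 ] [-1.72273226  2.69876029 10.14220611] [ 0.23915414  0.29311425 -0.00844001] xs -153.94440163381194
hook [162.9 161.9 163.9 161.8 161.  158.5 160.8] slope -0.07176998999639292
bridge [210.7 220.3 220.1 219.8 221.6 219.8 204.9 205.2] slope -0.17077639724039886
X ext [-194.57870279 -136.17687903]
```

Request:
{"fn": "apply_moves", "kwargs": {"series": "0.004 0 0.0004 0 1;0.008 0 0.001 0 1;0.012 0 0.0014 0 1;0.012 0 0.0014 0 1;0.012 0 0.0014 0 1"}}

```text
time: 14.85
tool_pos: [641.9, -99.0, 210.6]
tcp_rot: [179.8, 0.1, 99.4]
ft_force: [-1.3, -0.4, 10.7]
finger_gap: 7.9
grip_force: 26.4
```

Request:
{"fn": "apply_moves", "kwargs": {"series": "0.012 0 0.0014 0 1;0.012 0 0.0014 0 1;0.012 0 0.0014 0 1;0.012 0 0.0014 0 1;0.012 0 0.0014 0 1"}}

```text
time: 15.27
tool_pos: [639.0, -81.1, 208.4]
tcp_rot: [179.8, 0.1, 99.4]
ft_force: [-0.7, 1.1, 10.7]
finger_gap: 8.0
grip_force: 26.4
```

Request:
{"fn": "apply_moves", "kwargs": {"series": "0.01 0 0.0013 0 1;0.01 0 0.0013 0 1;0.01 0 0.0012 0 1;0.01 0 0.0012 0 1;0.01 0 0.0012 0 1"}}

```text
time: 15.68
tool_pos: [636.6, -66.4, 206.7]
tcp_rot: [179.8, 0.1, 99.4]
ft_force: [0.1, -1.3, 10.4]
finger_gap: 7.9
grip_force: 26.3
```

Request:
{"fn": "apply_moves", "kwargs": {"series": "0.01 0 0.0013 0 1;0.01 0 0.0013 0 1;0.01 0 0.0012 0 1;0.01 0 0.0012 0 1;0.01 0 0.0012 0 1"}}

```text
time: 16.1
tool_pos: [634.2, -51.8, 204.9]
tcp_rot: [179.8, 0.1, 99.4]
ft_force: [-0.3, -1.2, 9.5]
finger_gap: 8.2
grip_force: 26.3
```

Request:
{"fn": "apply_moves", "kwargs": {"series": "0.01 0 0.0013 0 1;0.01 0 0.0013 0 1;0.01 0 0.0012 0 1;0.01 0 0.0012 0 1;0.01 0 0.0012 0 1"}}

```text
time: 16.52
tool_pos: [631.9, -36.8, 203.0]
tcp_rot: [179.8, 0.1, 99.4]
ft_force: [1.5, -0.1, 10.2]
finger_gap: 8.1
grip_force: 26.8
```

Request:
{"fn": "apply_moves", "kwargs": {"series": "0.01 0 0.0013 0 1;0.01 0 0.0013 0 1;0.01 0 0.0012 0 1;0.01 0 0.0012 0 1;0.01 0 0.0012 0 1"}}

```text
time: 16.93
tool_pos: [629.6, -21.9, 201.1]
tcp_rot: [179.8, 0.1, 99.4]
ft_force: [0.3, -0.3, 9.9]
finger_gap: 8.1
grip_force: 26.8
```

```bash
python3 look.py -62 s5
```

```text
16.9333 [629.60474903 -21.91279305 201.13851313] [ 0.34685886 -0.31729851  9.92911664] [-0.21675502 -0.14446497  0.03184243] xs -62.139799779507456
hook [153.6 150.  148.6 151.3 148.1 150.6 150.5] slope -0.03889573952701803
bridge [200.2 219.  222.1 219.7 210.2 219.7 194.1 192.3] slope -0.2923871391513406
X ext [-103.80299636  -44.78920794]
```

View pics/s5.png

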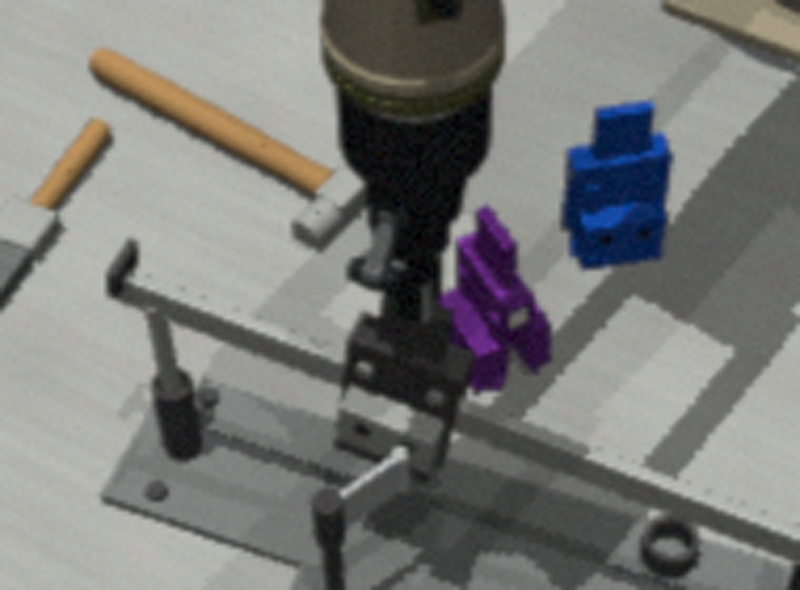

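The gate flap (410,455) is swung downhill by the hanger at (400,400), still astride. Continue.

Request:
{"fn": "apply_moves", "kwargs": {"series": "0.01 0 0.0013 0 1;0.01 0 0.0013 0 1;0.01 0 0.0012 0 1;0.01 0 0.0012 0 1;0.01 0 0.0012 0 1"}}

```text
time: 17.4
tool_pos: [627.2, -7.1, 199.3]
tcp_rot: [179.8, 0.1, 99.4]
ft_force: [0.9, 0.1, 10.3]
finger_gap: 7.9
grip_force: 26.8
```

Request:
{"fn": "apply_moves", "kwargs": {"series": "0.01 0 0.0013 0 1;0.01 0 0.0013 0 1;0.01 0 0.0012 0 1;0.01 0 0.0012 0 1;0.01 0 0.0012 0 1"}}

```text
time: 17.82
tool_pos: [624.8, 7.7, 197.5]
tcp_rot: [179.7, 0.1, 99.4]
ft_force: [0.6, 0.9, 10.7]
finger_gap: 7.7
grip_force: 26.8
```

Request:
{"fn": "apply_moves", "kwargs": {"series": "0.01 0 0.0013 0 1;0.01 0 0.0013 0 1;0.01 0 0.0012 0 1;0.01 0 0.0012 0 1;0.01 0 0.0012 0 1"}}

```text
time: 18.23
tool_pos: [622.4, 22.6, 195.7]
tcp_rot: [179.7, 0.1, 99.4]
ft_force: [0.5, 0.3, 10.8]
finger_gap: 8.4
grip_force: 26.9
```

Request:
{"fn": "apply_moves", "kwargs": {"series": "0.01 0 0.0013 0 1;0.01 0 0.0013 0 1;0.01 0 0.0012 0 1;0.01 0 0.0012 0 1;0.01 0 0.0012 0 1"}}

```text
time: 18.65
tool_pos: [619.7, 37.7, 193.8]
tcp_rot: [179.8, 0.1, 99.5]
ft_force: [-0.3, 0.1, 11.3]
finger_gap: 8.1
grip_force: 27.1
```

Request:
{"fn": "apply_moves", "kwargs": {"series": "0.01 0 0.0013 0 1;0.01 0 0.0013 0 1;0.01 0 0.0012 0 1;0.01 0 0.0012 0 1;0.01 0 0.0012 0 1"}}

```text
time: 19.07
tool_pos: [617.2, 52.5, 192.0]
tcp_rot: [179.8, 0.1, 99.5]
ft_force: [-0.4, -0.8, 12.0]
finger_gap: 7.7
grip_force: 27.1
```

```bash
python3 look.py 14 s6
```

```text
19.0667 [617.23571389  52.45925616 191.99568027] [-0.38869899 -0.75134283 11.9858118 ] [-0.07583589  0.04338166 -0.04619206] xs 13.253798352152035
hook [144.5 143.5 143.9 141.2 142.  138.4] slope -0.1343077962354521
bridge [189.1 214.4 216.8 213.8 214.9 219.1 207.9 183.1] slope -0.0978788355527128
X ext [-28.50913749  30.32604146]
```

View pics/s6.png

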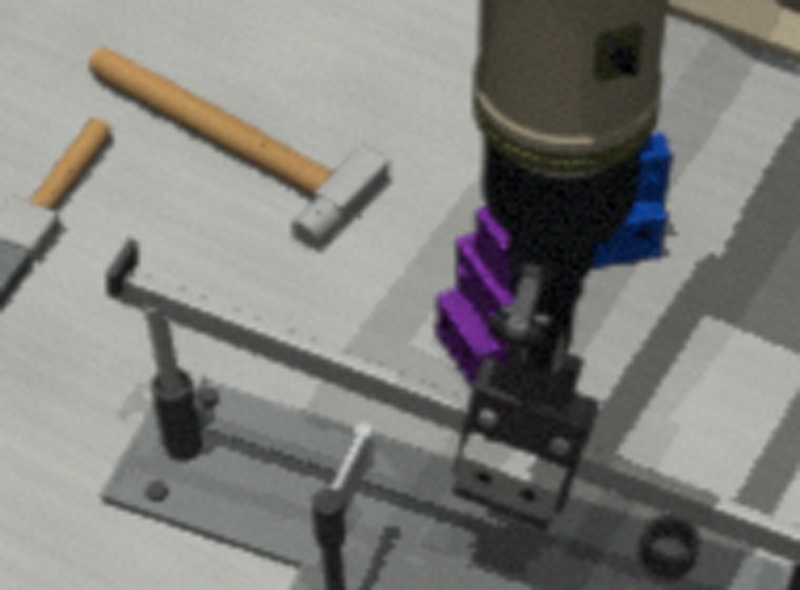

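Gate is shut again (flap tip back at 365,430), hanger just beyond it. A little farther while easing the press, then release.

Request:
{"fn": "apply_moves", "kwargs": {"series": "0.01 0 0.0006 0 1;0.01 0 0.0006 0 1;0.01 0 0.0006 0 1;0.008 0 0.0006 0 1;0 0 0 0 1"}}

```text
time: 19.53
tool_pos: [615.0, 64.2, 190.6]
tcp_rot: [179.8, 0.0, 99.5]
ft_force: [-0.3, 2.2, 9.5]
finger_gap: 8.0
grip_force: 26.7
```

Request:
{"fn": "apply_moves", "kwargs": {"series": "0 0 -0.001 0 1;0 0 -0.001 0 1;0 0 0 0 1;0 0 0 0 1"}}

```text
time: 19.87
tool_pos: [614.7, 63.9, 190.7]
tcp_rot: [179.9, 0.0, 99.5]
ft_force: [-1.2, 1.9, 6.7]
finger_gap: 7.9
grip_force: 26.5
```

Release.

Request:
{"fn": "apply_moves", "kwargs": {"series": "0 0 0 0 -1;0 0 0 0 -1;0 0 0 0 -1;0 0 0 0 -1;0 0 0 0 -1"}}

```text
time: 20.28
tool_pos: [613.7, 63.6, 188.9]
tcp_rot: [-180.0, -0.0, 99.4]
ft_force: [0.1, 0.3, -0.7]
finger_gap: 67.9
grip_force: 0.0
```

Request:
{"fn": "apply_moves", "kwargs": {"series": "0 0 0 0 -1;0 0 0 0 -1;0 0 0 0 -1;0 0 0 0 -1;0 0 0 0 -1"}}

```text
time: 20.7
tool_pos: [613.9, 63.7, 189.5]
tcp_rot: [180.0, 0.0, 99.5]
ft_force: [-0.1, 0.2, 0.3]
finger_gap: 85.3
grip_force: 0.0
```

```bash
python3 look.py 128 s7; python3 - <<'E'
from bench import *
import cv2
s=snapshot("scene");cv2.imwrite("pics/s8.png",cv2.resize(s["frame"][100:300,180:420],(720,600)))
E
```

```text
20.7 [613.93368274  63.67972661 189.46203972] [-0.09750291  0.21074251  0.27565315] [-0.03979028  0.01935517 -0.09856086] xs 24.86414875945997
bridge [177.  177.4 142.2 139.9 140.6 137.8 136.3 137. ] slope -0.7407050419588672
X ext [ 69.19002784 187.05300678]
```

View pics/s8.png

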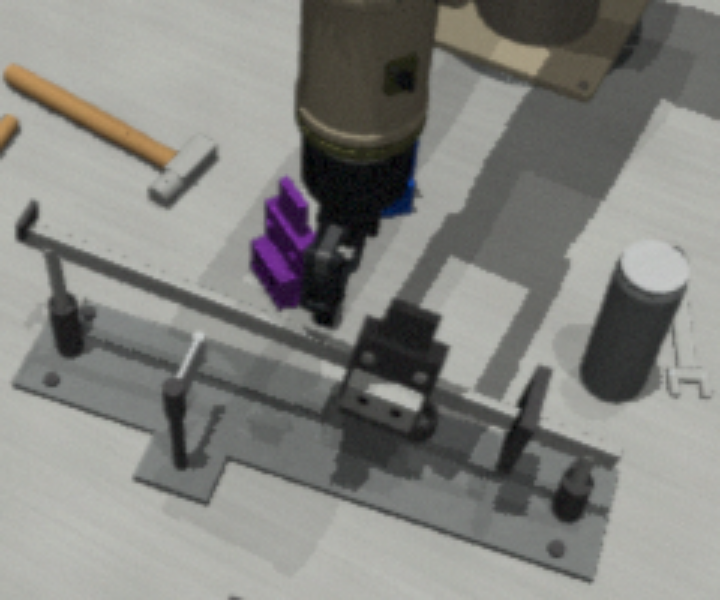

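Hanger is rolling (at 400,360), clear of the open fingers. Retreat upward and wait.

Request:
{"fn": "apply_moves", "kwargs": {"series": "0 0 -0.03 0 -1;0 0 -0.06 0 -1;0 0 -0.08 0 -1;0 0 -0.08 0 -1;0 0 -0.05 0 -1"}}

```text
time: 21.22
tool_pos: [614.7, 63.7, 283.3]
tcp_rot: [179.8, 0.0, 99.5]
ft_force: [0.3, 0.6, 1.4]
finger_gap: 85.4
grip_force: 0.0
```

Request:
{"fn": "apply_moves", "kwargs": {"series": "0 0 0 0 -1;0 0 0 0 -1;0 0 0 0 -1;0 0 0 0 -1;0 0 0 0 -1"}}

```text
time: 21.63
tool_pos: [613.2, 63.7, 277.8]
tcp_rot: [-179.9, -0.0, 99.5]
ft_force: [0.2, 0.4, -0.6]
finger_gap: 85.0
grip_force: 0.0
```

Request:
{"fn": "apply_moves", "kwargs": {"series": "0 0 0 0 -1;0 0 0 0 -1;0 0 0 0 -1;0 0 0 0 -1;0 0 0 0 -1"}}

```text
time: 22.05
tool_pos: [613.9, 63.7, 279.4]
tcp_rot: [-180.0, -0.0, 99.5]
ft_force: [0.1, -0.4, 0.2]
finger_gap: 85.3
grip_force: 0.0
```

Request:
{"fn": "apply_moves", "kwargs": {"series": "0 0 0 0 -1;0 0 0 0 -1;0 0 0 0 -1;0 0 0 0 -1;0 0 0 0 -1"}}

```text
time: 22.47
tool_pos: [613.9, 63.7, 279.5]
tcp_rot: [-180.0, 0.0, 99.5]
ft_force: [-0.3, -0.0, 0.1]
finger_gap: 85.9
grip_force: 0.0
```

```bash
python3 look.py 132 s9; python3 - <<'E'
from bench import *
import cv2
s=snapshot("scene");cv2.imwrite("pics/s10.png",cv2.resize(s["frame"][100:300,180:420],(720,600)))
E
```

```text
22.4667 [613.93031016  63.69592813 279.45736714] [-0.30410572 -0.04223921  0.13573399] [0.00366031 0.04297339 0.00376325] xs 24.880684151961596
hook [132.  129.9 128.3 128.9 127.1 126.2 124.9] slope -0.13257103957619473
bridge [148.2 173.5 174.8 175.3 174.8 174.4 170.9 171.2] slope 0.21771537317349526
X ext [108.83527782 187.84252707]
```

View pics/s10.png

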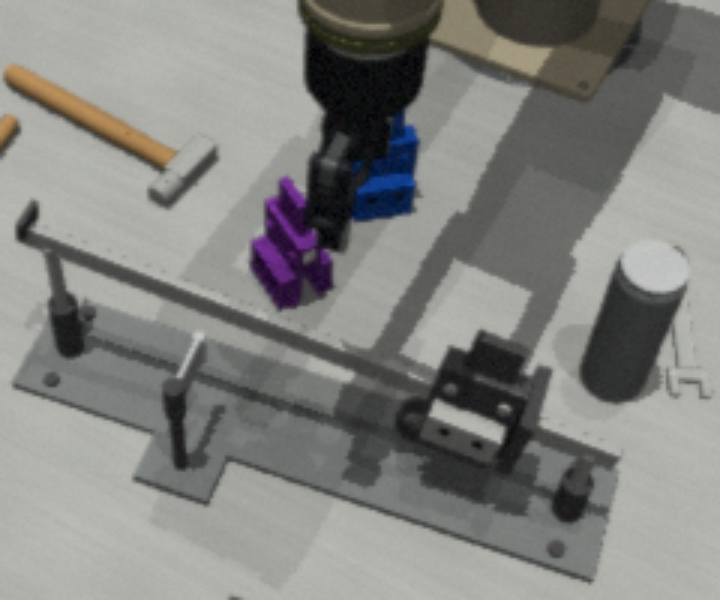

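The hanger (480,400) sits astride against the stop (535,420), gate shut, ring and others undisturbed. Settle and hand in.

Request:
{"fn": "apply_moves", "kwargs": {"series": "0 0 0 0 -1;0 0 0 0 -1;0 0 0 0 -1;0 0 0 0 -1;0 0 0 0 -1"}}

```text
time: 22.98
tool_pos: [613.9, 63.8, 279.5]
tcp_rot: [180.0, -0.0, 99.5]
ft_force: [1.0, 0.2, 0.2]
finger_gap: 85.4
grip_force: 0.0
```

Request:
{"fn": "apply_moves", "kwargs": {"series": "0 0 0 0 -1;0 0 0 0 -1;0 0 0 0 -1;0 0 0 0 -1;0 0 0 0 -1"}}

```text
time: 23.4
tool_pos: [613.9, 63.7, 279.5]
tcp_rot: [-180.0, -0.0, 99.5]
ft_force: [0.2, 0.7, 0.4]
finger_gap: 85.6
grip_force: 0.0
```

```bash
python3 look.py 132 s11; python3 -c "
from bench import *
print(hand_in())"
```

```text
23.4 [613.92370877  63.69694085 279.4640096 ] [0.15397832 0.6786531  0.43262166] [ 0.01885705 -0.04227327  0.06286739] xs 24.882766985592635
hook [130.8 130.3 129.4 126.6 128.1 125.7 127.1] slope -0.09583958658598159
bridge [148.4 175.1 175.4 173.8 173.7 170.7 174.3 169.7] slope 0.19482742813525433
X ext [109.12870634 187.83209901]
the job is handed in; nothing more can be done
None
```

The job is handed in at 23.4 s: I set the hanger on the bar by feel (up to about 16 N downward press), pushed it through the gate, which sprang shut, and let it go; it rolled on its own to the stop and rests against it.

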